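# Pack the bonder's changeover kit into its nest tray

### The arm

A 6-joint arm with a two-finger parallel gripper is mounted at the origin on a cart in front of the work surface, level with it; the furniture and walls round the work are solid. World frame = base frame: x ahead of the robot, y to its left, z up, the work surface at z = 0. Lengths are in m, angles in rad, forces in N, time in s.
With the tool pointing down it reaches from about 0.35 to 0.85 m from the base axis. Payload 8.1 kg.
Tool frame: the origin (TCP) lies at the very end of the fingers, on their centre line; the grasp point (between the pads) lies 19 mm behind it; z points along the fingers, y is the line along which they close (so a half turn about z gives the same grasp; the last joint's range is limited). The gripper opens to 93 mm and grips with 3 to 60 N. Pads are 15 mm wide; open, the fingers measure 128 mm over their backs; the gripper's body (75 mm by 188 mm) begins 65 mm behind the grasp point.
Start: joints at [1.147, 0.13, 1.488, -0, 1.523, -0.085], TCP at [0.199, 0.566, 0.219] pointing down, gripper open.
Joint ranges: [-2.96, 2.96], [-0.89, 2.26], [0.02, 2.5], [-1.34, 4.48], [0, 2.73], [-2.66, 2.66]. Speed limits (rad/s): [2.39, 2.39, 2.79, 3.14, 3.14, 3.14].

### API

Orientations are given as a rotation vector (axis times angle).
In Python, from plant import robot gives the robot as it stands.
- The arm moves only by the tool play_rows, never from a script. Its argument "deltas" is one flat list of numbers, 5 for each row, row after row: the shift along the tool's x, y, z in mm, then the turn about the tool's z in degrees, then the finger opening in mm, from 0 to 93. A call has 1 to 10 rows; each row shifts and turns the commanded pose from where the row before left it, along the tool's axes as they then stand; what a row does not reach is not made up. A row lasts 1/12 s, in which the tool goes at most 41.7 mm and 7.16 degrees, less where a joint would pass 70% of its speed; a pose out of reach is approached as far as the arm can. A call with a gripper value outside its range is refused whole. The fingers move at their own pace and stop on an object; "newtons" is the grip in N (left out, the last holds). Time passes only in rows, so rows that do not move let the fingers close. It gives the time, the measured TCP pose, the force, the opening and the grip force at its end, in the units of the state.
- robot.read_state(): the state, without advancing time (a new reading comes with each control period).
- robot.read_camera(name): name is "side" or "top"; returns a dict with "pixels" (420x560x3 uint8, blue, green, red), "mtx" (3x3 intrinsics, pixels), "eye" and "rotation" of the camera in the world. Camera axes: x right, y up, looking along -z (the intrinsics and any distortion apply to the point x, -y, -z); pixel columns grow to the right and rows downward; lengths in m; the calibration is good to about 2 mm. A picture is of the moment at which its call begins. There is no depth.
- robot.close_job(): hands the job in; it is judged then, once.
The state is a dict: "t": time; "q": joint angles; "dq": joint speeds; "joint_torque": joint torques, N m; "tool_pos": TCP position; "orientation": TCP orientation; "force": force on the tool from outside, world axes, zero at the start; "wrist_torque": the same for the moment, N m; "opening": finger opening in m; "gripper_force": force on a finger pad.
Only numpy, scipy, OpenCV 4.12 (cv2) and the standard library are available. Lean on these libraries where they do the work, as an engineer would, in place of code of your own. Each camera call takes 0.05 s, during which the arm holds its last target. There are 200 camera calls.

### The job

Pack the bonder's next changeover kit: put the short heating bar, the aluminium jig block, the slim brass weight and the reel of film each into the nest plate in the black tray that is cut out for it, upright and sitting fully down in the cut-out. The longer heating bar and the stout weight belong to another kit and fit none of the nests: leave them where they are.

Things in the scene. Friction and masses are not known exactly. Their poses are not given: they have to be found in the camera images.
- hot_bar: The short heating bar: copper bar 85 mm long (along its y), 18 mm wide across the flanks that can be gripped (they lie 8 mm to -x and 10 mm to +x of the origin), solid to 16 mm height with a narrow grey blade on top to 22 mm; about 0.12 kg. Origin: centre of the underside; lies blade up. Told from the other copper bar by its length.
- jig_block: Milled aluminium jig block 40 (x) x 60 (y) mm, solid to 24 mm height, with a 10 mm wide ledge along its +x side up to 34 mm and two small dowels on the lower step; about 0.19 kg. Origin: centre of the underside.
- weight: The slim brass check weight: upright cylinder 22 mm diameter, 25 mm high, with a 12 mm knob on top to 36 mm; about 0.1 kg. Origin: centre of the underside. The slimmer and lower of the two brass weights. It may stand near the turntable, whose red clamp fixture is 0.1 m high: keep the gripper off it.
- reel: Reel of film lying flat: two white 64 mm flanges, each 2 mm thick, on a 52 mm core, 12 mm high; about 0.05 kg. Origin: centre of the underside. Grip across the flanges where neighbours and the fixed black turntable (about 390 mm across, rim 25 mm high, middle 0.70 m ahead and 0.01 m left of the robot) leave the fingers room.
- long_bar: Look-alike that stays: copper heating bar 115 mm long (along its y), 18 mm wide, 22 mm high with blade; too long for any cut-out. Origin: centre of the underside.
- stout_weight: Look-alike that stays: brass weight 36 mm diameter, 52 mm high over its knob; too thick for the small round bore. Origin: centre of the underside.
- nest_bar: Fixed grey plate 98 (x) x 112 (y) x 18 mm, one of four side by side, two by two, in a black tray (rim 18 mm high); top 20.5 mm, underside 2.5 mm above the worktop. Cut-out for the short heating bar: long slot 31 (x) x 95 (y) mm, 8 mm deep (floor 10 mm above the underside). Origin: centre of the plate's underside, under the middle of the cut-out; z up.
- nest_jig: Fixed grey plate 98 (x) x 112 (y) x 18 mm, one of four side by side, two by two, in a black tray (rim 18 mm high); top 20.5 mm, underside 2.5 mm above the worktop. Cut-out for the jig block: rectangular pocket 50 (x) x 70 (y) mm, 12 mm deep (floor 6 mm above the underside). Origin: centre of the plate's underside, under the middle of the cut-out; z up.
- nest_weight: Fixed grey plate 98 (x) x 112 (y) x 18 mm, one of four side by side, two by two, in a black tray (rim 18 mm high); top 20.5 mm, underside 2.5 mm above the worktop. Cut-out for the slim weight: round bore 32 mm diameter, 14 mm deep (floor 4 mm above the underside). Origin: centre of the plate's underside, under the middle of the cut-out; z up.
- nest_reel: Fixed grey plate 98 (x) x 112 (y) x 18 mm, one of four side by side, two by two, in a black tray (rim 18 mm high); top 20.5 mm, underside 2.5 mm above the worktop. Cut-out for the reel: round recess 75 mm diameter, 5 mm deep (floor 13 mm above the underside). Origin: centre of the plate's underside, under the middle of the cut-out; z up.

How it is judged:
At the end, for the whole second after the job is handed in: Short bar, jig block, slim weight and reel each rest on the floor of their own cut-out (within 3 mm in height, within 12 mm of the nest's middle, tilted less than 0.1 rad), released and at rest; the long bar and the stout weight are within 25 mm of where they stood (horizontal distance between hot_bar and nest_bar below 0.012 m and z of hot_bar in the frame of nest_bar below 0.013 m and angle between each of hot_bar, jig_block, weight, reel's own z axis and vertical below 0.1 rad and linear speed of each of hot_bar, jig_block, weight, reel below 0.02 m/s and angular speed of each of hot_bar, jig_block, weight, reel below 0.3 rad/s and contact force between each of hot_bar, jig_block, weight, reel and the fingers below 0.1 N and horizontal distance between jig_block and nest_jig below 0.012 m and z of jig_block in the frame of nest_jig below 0.009 m and horizontal distance between weight and nest_weight below 0.012 m and z of weight in the frame of nest_weight below 0.007 m and horizontal distance between reel and nest_reel below 0.012 m and z of reel in the frame of nest_reel below 0.016 m and distance of each of long_bar, stout_weight from where it was at the start of the episode below 0.025 m); the robot touches nothing.
It fails at once if the longer heating bar was displaced (distance of long_bar from where it was at the start of the episode above 0.025 m).
It fails at once if the stout weight was displaced (distance of stout_weight from where it was at the start of the episode above 0.025 m).
It also fails if it takes over 128 s, if anything falls off the work surface, if the arm or the gripper's body presses on something with over 40 N, if the wrist force passes 120 N, or if a joint passes its speed limit or range.

## Working session

There is one attempt and no reset: what is moved stays moved. The work goes in short steps, Python scripts to look and compute and a tool call to move; the robot and the scene stay as the last step left them, time stands still between calls to the robot, and variables do not carry over. Pictures are saved under pics/ and viewed, at most 14 in all, crops included, and the job is handed in when it is done.

Besides the shell and the picture viewer there is one more tool, called after "Call:" as name(argument=value, ...), one argument or row to a line, values as JSON. play_rows: Moves the arm, as the interface text tells. Its arguments: {"type":"object","properties":{"deltas":{"type":"array"},"newtons":{"type":"number"}},"required":["deltas"]}

```bash
ls; mkdir -p pics
cat > h.py <<'E'
import numpy as np, cv2
from plant import robot
def cam(n):
    c=robot.read_camera(n); return c
def ray(c,u,v):
    K=np.array(c["mtx"]); d=np.linalg.inv(K)@np.array([u,v,1.0])
    d=np.array(c["rotation"])@np.array([d[0],-d[1],-d[2]]); return np.array(c["eye"]),d
def onz(c,u,v,z):
    e,d=ray(c,u,v); return e+d*(z-e[2])/d[2]
def proj(c,p):
    q=np.array(c["rotation"]).T@(np.array(p)-np.array(c["eye"])); q=np.array([q[0],-q[1],-q[2]])
    r=np.array(c["mtx"])@q; return r[:2]/r[2]
def two(c1,a,c2,b):
    e1,d1=ray(c1,*a); e2,d2=ray(c2,*b); d1/=np.linalg.norm(d1); d2/=np.linalg.norm(d2)
    s=np.linalg.lstsq(np.c_[d1,-d2],e2-e1,rcond=None)[0]
    p,q=e1+s[0]*d1,e2+s[1]*d2; return (p+q)/2,np.linalg.norm(p-q)
E
python3 - <<'E'
from h import *
for n in("top","side"):
    c=cam(n); cv2.imwrite(f"pics/{n}0.png",c["pixels"]); print(n,{k:np.round(v,4).tolist() for k,v in c.items() if k!="pixels"})
print(robot.read_state())
E
```

```text
pics
top {'mtx': [[492.9658, 0.0, 285.7266], [0.0, 492.9658, 208.888], [0.0, 0.0, 1.0]], 'eye': [0.3013, -0.0238, 1.5783], 'rotation': [0.105, -0.1152, -1.5727]}
side {'mtx': [[404.1811, 0.0, 278.9979], [0.0, 404.1811, 205.5666], [0.0, 0.0, 1.0]], 'eye': [0.4868, 1.0619, 0.5503], 'rotation': [0.0308, -1.6655, -2.6297]}
{'t': 0.1, 'q': array([ 1.14658448e+00,  1.31104944e-01,  1.48916241e+00,  6.71261961e-06,
        1.52300470e+00, -8.54273004e-02]), 'dq': array([-0.00133058, -0.00248878, -0.00324998,  0.0009545 , -0.00103127,
        0.00148756]), 'joint_torque': array([ 1.38950520e-03, -5.61338782e+01, -4.93096876e+01,  7.70312408e-02,
        2.91214942e-02, -2.66325424e-05]), 'tool_pos': array([0.19918416, 0.56542809, 0.2176852 ]), 'orientation': array([-5.29548096e-01, -3.09620353e+00,  2.54980159e-03]), 'force': array([0.03667013, 0.53084624, 0.0410324 ]), 'wrist_torque': array([ 0.02214203,  0.03638748, -0.01468414]), 'gripper_force': 0.0, 'opening': 0.09297120171606889}
```

View pics/top0.png

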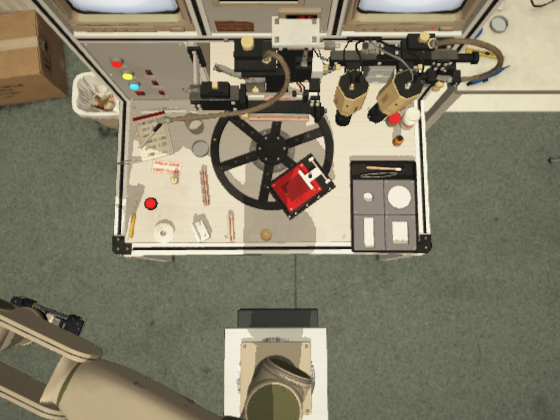

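View pics/side0.png

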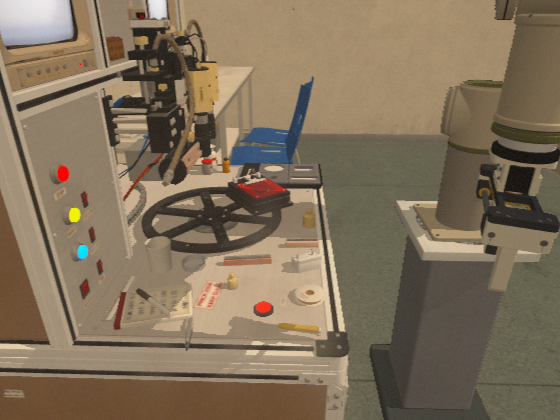

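Top view: reel (163,230), jig block (202,230), copper bars (231,225) and (205,185), weights (174,180) and (266,235), tray nests around (385,215). In the side view the same objects lie at (309,295), (307,260), (302,243), (248,260), (233,283) and (309,218). Next, enlarged crops for detail.

```bash
sed -i 's/^def cam(n):/from scipy.spatial.transform import Rotation as R\ndef cam(n):/; s/c=robot.read_camera(n); return c/c=robot.read_camera(n); c["rotation"]=R.from_rotvec(c["rotation"]).as_matrix(); return c/' h.py
python3 - <<'E'
from h import *
t=cam("top"); s=cam("side")
import pickle; pickle.dump((t,s),open("c0.pkl","wb"))
for n,(u,v) in dict(reel=(163,230),jig=(202,230),bA=(231,225),bB=(205,185),wA=(174,180),wB=(266,235),tray=(384,215),turn=(272,150)).items(): print(n,onz(t,u,v,.02).round(3))
a=t["pixels"][155:250,130:280]; b=t["pixels"][155:255,340:425]
cv2.imwrite("pics/t1.png",cv2.resize(a,None,fx=5.3,fy=5.3,interpolation=cv2.INTER_CUBIC))
cv2.imwrite("pics/t2.png",cv2.resize(b,None,fx=5,fy=5,interpolation=cv2.INTER_CUBIC))
cv2.imwrite("pics/s1.png",cv2.resize(s["pixels"][155:315,200:345],None,fx=3.7,fy=3.7,interpolation=cv2.INTER_CUBIC))
E
```

```text
reel [0.455 0.355 0.02 ]
jig [0.455 0.231 0.02 ]
bA [0.47 0.14 0.02]
bB [0.6   0.224 0.02 ]
wA [0.616 0.324 0.02 ]
wB [0.438 0.028 0.02 ]
tray [ 0.5   -0.348  0.02 ]
turn [0.714 0.009 0.02 ]
```

View pics/t1.png

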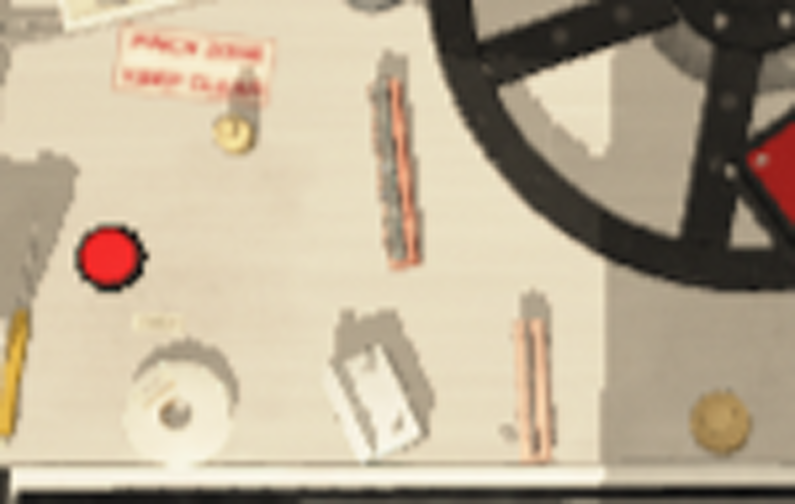

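View pics/t2.png

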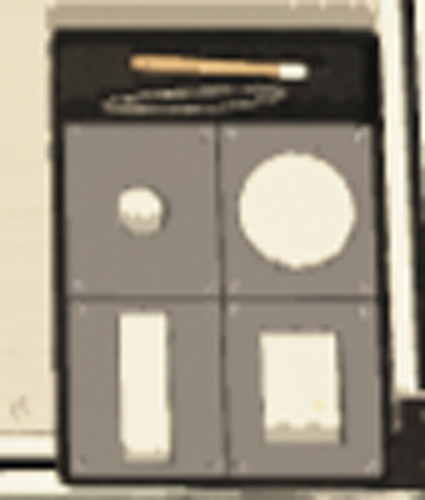

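View pics/s1.png

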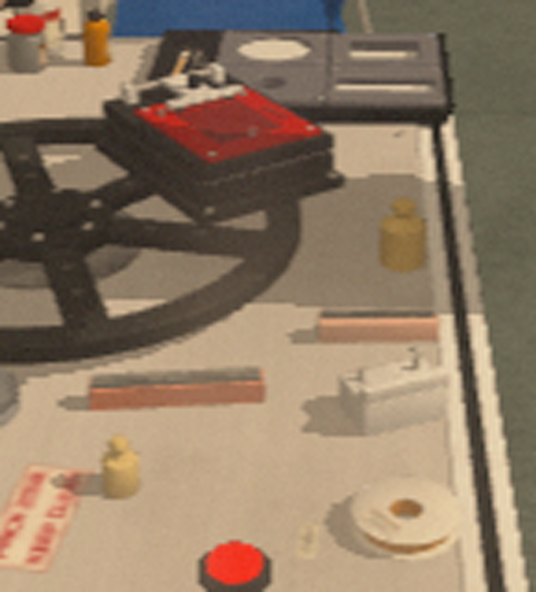

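Crops: the bar at t1 (533,390) is about 85 mm long, so it is the short one; the bar at (400,170) is about 117 mm. The slim weight is at (234,135), stout at (720,420), and the jig and reel sit at the front left. In the tray, the weight bore is at t2 (140,210), reel recess (298,210), bar slot (145,388) and jig pocket (300,385). The side view agrees with this. Now the measurements.

```bash
cat > m.py <<'E'
from h import *; import pickle
t,s=pickle.load(open("c0.pkl","rb"))
C=dict(top=t,side=s); H={n:cv2.cvtColor(c["pixels"],cv2.COLOR_BGR2HSV) for n,c in C.items()}
def blob(n,box,lo,hi,up=1):
    u0,v0,u1,v1=box; m=np.zeros(H[n].shape[:2],np.uint8); m[v0:v1,u0:u1]=cv2.inRange(H[n],lo,hi)[v0:v1,u0:u1]
    cs=cv2.findContours(m,cv2.RETR_EXTERNAL,cv2.CHAIN_APPROX_NONE)[0]
    return m,np.vstack([k for k in cs if cv2.contourArea(k)>3]) if cs else None
def samp(n,pts): print(n,[H[n][v,u].tolist() for u,v in pts])
E
python3 - <<'E'
from m import *
# tool: sample colours. top crop t1 px -> 130+x/5.3, 155+y/5.3
f=lambda x,y:(int(130+x/5.3),int(155+y/5.3))
g=lambda x,y:(int(200+x/3.7),int(155+y/3.7))
k=lambda x,y:(int(340+x/5),int(155+y/5))
print("bars,weightA,weightB,tableSun,tableShade,jigtop,jigledge,reel,hole")
samp("top",[f(525,390),f(405,170),f(230,140),f(720,420),f(300,200),f(640,350),f(350,410),f(370,380),f(140,420),f(176,414)])
print("barfront, blade, weightA, table, jig face, jig top, reel, hole")
samp("side",[g(380,328),g(380,318),g(120,475),g(200,450),g(410,400),g(390,375),g(370,510),g(404,508)])
print("gray,white,black")
samp("top",[k(190,160),k(190,400),k(300,210),k(100,50),k(145,380),k(140,225),k(300,435)])
samp("side",[g(340,70),g(400,100),g(270,50),g(275,80),g(380,85),g(440,60)])
E
```

```text
bars,weightA,weightB,tableSun,tableShade,jigtop,jigledge,reel,hole
top [[14, 83, 209], [11, 115, 232], [23, 91, 240], [19, 118, 184], [20, 45, 230], [20, 51, 179], [20, 42, 227], [23, 32, 239], [23, 36, 242], [18, 53, 172]]
barfront, blade, weightA, table, jig face, jig top, reel, hole
side [[13, 111, 174], [15, 79, 116], [17, 126, 188], [17, 75, 195], [18, 68, 194], [16, 67, 216], [17, 88, 206], [14, 140, 151]]
gray,white,black
top [[16, 41, 148], [15, 38, 146], [24, 25, 244], [19, 54, 52], [24, 25, 245], [21, 45, 198], [22, 45, 198]]
side [[14, 51, 131], [13, 56, 118], [18, 66, 218], [12, 55, 92], [15, 45, 91], [16, 58, 109]]
```

```bash
cat > m2.py <<'E'
from m import *
B={}
def do(name,n,box,lo,hi):
    m,p=blob(n,box,lo,hi); B[name,n]=(m,p)
    M=cv2.moments(m,True); r=cv2.minAreaRect(p); B[name,n,'c']=(M['m10']/M['m00'],M['m01']/M['m00']); B[name,n,'r']=r
    print(name,n,"area",int(M['m00']),"cen",np.round(B[name,n,'c'],1),"rect",np.round(r[0],1),np.round(r[1],1),round(r[2],1))
do("bar","top",(222,208,240,246),(3,62,120),(16,255,255))
do("bar","side",(275,232,325,252),(3,95,60),(16,255,255))
do("long","top",(195,160,215,210),(3,80,120),(16,255,255))
do("wt","top",(166,174,180,188),(18,62,150),(30,255,255))
do("wt","side",(222,268,242,294),(14,100,130),(30,255,255))
do("stout","top",(255,225,280,245),(16,75,100),(30,255,255))
do("reel","top",(150,215,178,246),(15,0,225),(40,43,255))
do("jig","top",(185,212,215,243),(15,0,180),(40,43,255))
do("gray","top",(345,172,425,255),(0,0,120),(40,60,180))
E
python3 - <<'E'
from m2 import *
v=t["pixels"].copy(); w=s["pixels"].copy()
V=cv2.resize(v[155:250,130:280],None,fx=5,fy=5,interpolation=0); T=cv2.resize(v[155:255,340:425],None,fx=5,fy=5,interpolation=0)
ov=v.copy(); ow=w.copy()
for k in list(B):
    if len(k)==2:
        (ov if k[1]=="top" else ow)[B[k][0]>0]=(255,0,0)
A=[cv2.resize(ov[155:250,130:280],None,fx=5,fy=5,interpolation=0),]
cv2.imwrite("pics/ov.png",A[0])
E
```

```text
bar top area 173 cen [230.2 228.1] rect [230.1 228.5] [27.3  6.8] 86.2
bar side area 203 cen [301.3 243.6] rect [302.  243.6] [ 6.3 32.1] 88.2
long top area 108 cen [205.7 187.9] rect [205.6 187.5] [35.1  4.3] 88.2
wt top area 56 cen [173.8 179.9] rect [174. 180.] [8.5 7.1] 45.0
wt side area 132 cen [232.1 281.4] rect [232.5 281. ] [16.  9.] 90.0
stout top area 115 cen [265.5 234.4] rect [265.5 234.5] [11. 11.] 90.0
reel top area 369 cen [164.8 237.1] rect [163.5 235. ] [20. 27.] 90.0
jig top area 442 cen [197.6 228.9] rect [199.5 227. ] [30. 29.] 90.0
gray top area 3357 cen [382.2 215.2] rect [380.5 217. ] [71. 74.] -0.0
```

View pics/ov.png

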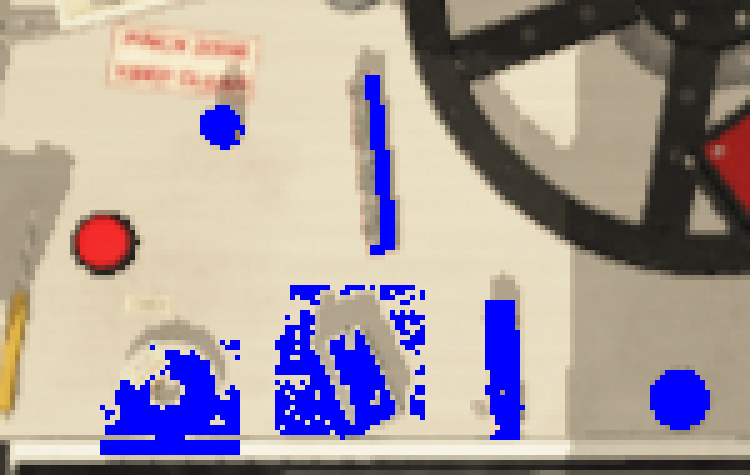

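The bar and weight masks are good. Jig and reel blend into the table, so I'll pick the reel's hub hole and the jig's corners from zooms.

Run:
```python
from m import *
a=t["pixels"][208:246,180:222]; b=s["pixels"][242:280,284:326]
z=lambda i:cv2.convertScaleAbs(cv2.resize(cv2.createCLAHE(3,(2,2)).apply(cv2.cvtColor(i,6)),None,fx=9,fy=9,interpolation=cv2.INTER_CUBIC))
cv2.imwrite("pics/jig.png",np.hstack([z(a),z(b)]))
```

```text
(no output)
```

View pics/jig.png

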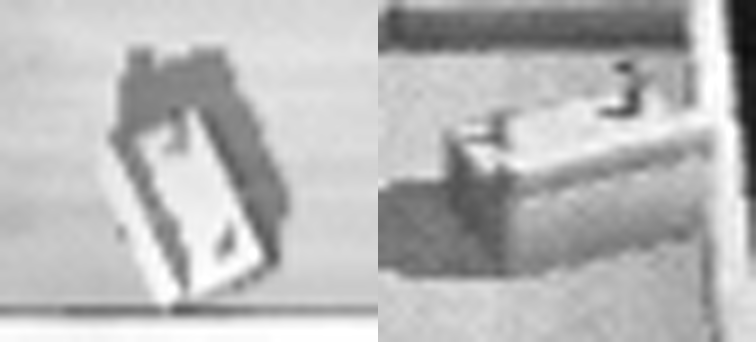

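Top: the ledge is on the left, from (107,140) to (167,303), and the lower step's right edge runs from (196,108) to (266,262). Side: the near-left bottom corner is at (510,272), with the ledge top line at about (515,190).

```bash
cat > m3.py <<'E'
from m2 import *
J=lambda x,y:(180+(x+.5)/9-.5,208+(y+.5)/9-.5)
P=[onz(t,*J(107,140),.034),onz(t,*J(167,303),.034),onz(t,*J(266,262),.024),onz(t,*J(196,108),.024)]
print("jig corners",np.round(P,3).tolist(),"cen",np.mean(P,0).round(4))
a=P[1]-P[0];b=P[2]-P[3];print("yaw long",np.degrees(np.arctan2(-(a+b)[1],-(a+b)[0])))
SJ=lambda x,y:(284+(x-378)/9,242+y/9)
print("jig +x+y corner side z0",onz(s,*SJ(510,272),0).round(3),"top two-view",two(t,J(107,140),s,SJ(515,190)))
# reel hole
for n,box,lo,hi in(("top",(157,226,169,239),(0,44,0),(40,255,205)),("side",(300,287,318,299),(0,100,0),(40,255,190))):
    m,p=blob(n,box,lo,hi); M=cv2.moments(m,True); B['hole',n]=(M['m10']/M['m00'],M['m01']/M['m00']); print('hole',n,M['m00'],B['hole',n])
print("reel",two(t,B['hole','top'],s,B['hole','side']),onz(t,*B['hole','top'],.008))
w=two(t,B['wt','top','c'],s,B['wt','side','c']); print("wt",w)
print("wt top@.02",onz(t,*B['wt','top','c'],.02), "long",onz(t,*B['long','top','c'],.016),"stout",onz(t,*B['stout','top','c'],.035))
bx=cv2.boxPoints(B['bar','top','r']); q=np.array([onz(t,*p,.016) for p in bx]); print("bar",q.round(3).tolist(),q.mean(0))
print("bar2",two(t,B['bar','top','r'][0],s,B['bar','side','r'][0]))
# tray
m=cv2.inRange(H['top'],(0,0,105),(40,60,185)); z=np.zeros_like(m); z[178:256,350:424]=m[178:256,350:424]
z=cv2.morphologyEx(z,cv2.MORPH_OPEN,np.ones((3,3)))
c=max(cv2.findContours(z,0,1)[0],key=cv2.contourArea); hu=cv2.convexHull(c); ap=cv2.approxPolyDP(hu,4,True)[:,0]
print("plates quad",[onz(t,*p,.0205)[:2].round(3).tolist() for p in ap.astype(float)])
cs,h=cv2.findContours(cv2.morphologyEx(z,cv2.MORPH_CLOSE,np.ones((2,2))),cv2.RETR_CCOMP,1)
for c in cs:
    if 20<cv2.contourArea(c)<1500:
        r=cv2.minAreaRect(c); bp=np.array([onz(t,*p,.0205) for p in cv2.boxPoints(r)]); print("cut",np.round(r[0],1),bp.mean(0).round(4),[round(float(np.linalg.norm(bp[i]-bp[i+1])),3) for i in(0,1)],round(r[2],1))
E
python3 m3.py | grep -v area
```

```text
jig corners [[0.475, 0.263, 0.034], [0.418, 0.24, 0.034], [0.433, 0.208, 0.024], [0.487, 0.233, 0.024]] cen [0.4534 0.236  0.029 ]
yaw long 23.104107346323868
jig +x+y corner side z0 [0.469 0.265 0.   ] top two-view (array([0.47201849, 0.26435011, 0.02562089]), np.float64(0.008141168078466739))
hole top 23.0 (162.47826086956522, 233.08695652173913)
hole side 31.0 (309.16129032258067, 291.83870967741933)
reel (array([0.44671227, 0.35745052, 0.01383436]), np.float64(0.0015431775151443573)) [0.44648136 0.35894161 0.008     ]
wt (array([0.61772108, 0.32614386, 0.01428002]), np.float64(0.0005662846721881783))
wt top@.02 [0.61685162 0.32488405 0.02      ] long [0.59104067 0.22258692 0.016     ] stout [0.43843326 0.02959807 0.035     ]
bar [[0.502, 0.157, 0.016], [0.504, 0.135, 0.016], [0.417, 0.129, 0.016], [0.415, 0.15, 0.016]] [0.45958529 0.1426935  0.016     ]
bar2 (array([0.4597172 , 0.14375415, 0.00640329]), np.float64(0.0013394027228669488))
plates quad [[0.61, -0.445], [0.391, -0.442], [0.392, -0.249], [0.614, -0.252]]
cut [391.5 255. ] [ 0.3727 -0.3674  0.0205] [0.073, 0.006] 90.0
cut [401. 233.] [ 0.4423 -0.4001  0.0205] [0.057, 0.07] 90.0
cut [369.5 233. ] [ 0.4428 -0.3     0.0205] [0.035, 0.096] 90.0
cut [368.5 197.5] [ 0.5568 -0.3     0.0205] [0.029, 0.029] 0.0
cut [400. 198.] [ 0.5548 -0.4011  0.0205] [0.078, 0.077] 0.0
```

Every measured point agrees with the given sizes: nests 100 × 113 mm apart, plate quad about 222 × 195 mm, bar about 87 mm, jig about 60 × 37 mm. I'll start moving by turning the tool to the bar's yaw, and set up a delta helper.

```bash
cat > d.py <<'E'
import sys; from h import *
# usage: d.py x y z yawy -> tool-frame shift (mm) after a turn (deg)
x,y,z,a=map(float,sys.argv[1:5]); st=robot.read_state(); M=R.from_rotvec(st["orientation"]).as_matrix()
now=np.degrees(np.arctan2(M[1,1],M[0,1])); turn=(now-a+180)%360-180
T=np.array([x,y,z])-st["tool_pos"]; r=np.radians(a)
X=np.array([-np.sin(r),np.cos(r),0]);Y=np.array([np.cos(r),np.sin(r),0])
print("t",round(st["t"],1),"pos",st["tool_pos"].round(4),"yawy",now.round(1),"tilt",M[2,2].round(4),"q",st["q"].round(2),"open",round(st["opening"],4))
print("turn",round(turn,1),"shift mm",(np.array([X@T,Y@T,-T[2]])*1000).round(1))
E
python3 - <<'E'
from m3 import *
g=lambda x,y:(200+x/3.7,155+y/3.7)
print("reel nest",two(t,(400,198),s,g(273,50)),"bar nest",two(t,(369.5,233),s,g(385,87)))
E
python3 d.py .4596 .1432 .12 94.3
```

```text
bar top area 173 cen [230.2 228.1] rect [230.1 228.5] [27.3  6.8] 86.2
bar side area 203 cen [301.3 243.6] rect [302.  243.6] [ 6.3 32.1] 88.2
long top area 108 cen [205.7 187.9] rect [205.6 187.5] [35.1  4.3] 88.2
wt top area 56 cen [173.8 179.9] rect [174. 180.] [8.5 7.1] 45.0
wt side area 132 cen [232.1 281.4] rect [232.5 281. ] [16.  9.] 90.0
stout top area 115 cen [265.5 234.4] rect [265.5 234.5] [11. 11.] 90.0
reel top area 369 cen [164.8 237.1] rect [163.5 235. ] [20. 27.] 90.0
jig top area 442 cen [197.6 228.9] rect [199.5 227. ] [30. 29.] 90.0
gray top area 3357 cen [382.2 215.2] rect [380.5 217. ] [71. 74.] -0.0
jig corners [[0.475, 0.263, 0.034], [0.418, 0.24, 0.034], [0.433, 0.208, 0.024], [0.487, 0.233, 0.024]] cen [0.4534 0.236  0.029 ]
yaw long 23.104107346323868
jig +x+y corner side z0 [0.469 0.265 0.   ] top two-view (array([0.47201849, 0.26435011, 0.02562089]), np.float64(0.008141168078466739))
hole top 23.0 (162.47826086956522, 233.08695652173913)
hole side 31.0 (309.16129032258067, 291.83870967741933)
reel (array([0.44671227, 0.35745052, 0.01383436]), np.float64(0
[... 513 characters left out ...]
, [0.391, -0.442], [0.392, -0.249], [0.614, -0.252]]
cut [391.5 255. ] [ 0.3727 -0.3674  0.0205] [0.073, 0.006] 90.0
cut [401. 233.] [ 0.4423 -0.4001  0.0205] [0.057, 0.07] 90.0
cut [369.5 233. ] [ 0.4428 -0.3     0.0205] [0.035, 0.096] 90.0
cut [368.5 197.5] [ 0.5568 -0.3     0.0205] [0.029, 0.029] 0.0
cut [400. 198.] [ 0.5548 -0.4011  0.0205] [0.078, 0.077] 0.0
reel nest (array([ 0.55713755, -0.40259862,  0.01458916]), np.float64(0.0029270367583895435)) bar nest (array([ 0.44380471, -0.30101248,  0.01486284]), np.float64(0.0013703606048679868))
t 0.2 pos [0.1993 0.5656 0.218 ] yawy 70.6 tilt -1.0 q [ 1.15  0.13  1.49 -0.    1.52 -0.09] open 0.0927
turn -23.7 shift mm [-227.9 -440.7   98. ]
```

Call:
play_rows(
  deltas=[0, 0, 0, -6, 40, 0, 0, 0, -6, 40, 0, 0, 0, -6, 40, 0, 0, 0, -6, 40],
  newtons=15,
)

```text
t: 0.53
tool_pos: [0.1993, 0.5658, 0.2183]
orientation: [0.134, -3.138, 0.001]
force: [0.2, 0.2, 0.1]
opening: 0.0709
gripper_force: 0.0
```

```bash
python3 d.py .4596 .1432 .12 94.3
```

```text
t 0.5 pos [0.1993 0.5658 0.2183] yawy 94.9 tilt -1.0 q [ 1.15  0.13  1.49  0.    1.52 -0.51] open 0.0709
turn 0.6 shift mm [-227.9 -440.9   98.3]
```

Call:
play_rows(
  deltas=[-15, -29, 0, 0, 40, -15, -29, 0, 0, 40, -15, -29, 0, 0, 40, -15, -29, 0, 0, 40, -15, -29, 0, 0, 40, -15, -29, 0, 0, 40, -15, -29, 0, 0, 40, -15, -29, 0, 0, 40, -15, -29, 0, 0, 40, -15, -29, 0, 0, 40],
)

```text
t: 1.37
tool_pos: [0.3725, 0.2874, 0.2186]
orientation: [-0.126, 3.139, 0.0]
force: [0.2, 0.4, -0.6]
opening: 0.0397
gripper_force: 0.0
```

Call:
play_rows(
  deltas=[-15, -29, 0, 0, 40, -15, -29, 0, 0, 40, -15, -29, 10, 0, 40, -15, -29, 20, 0, 40, -15, -29, 30, 0, 40, -3, -6, 30, 0.6, 40, 0, 0, 28, 0, 40, 0, 0, 0, 0, 40, 0, 0, 0, 0, 40],
)

```text
t: 2.12
tool_pos: [0.4593, 0.1458, 0.1012]
orientation: [0.109, -3.135, 0.001]
force: [-0.8, 0.1, 0.8]
opening: 0.0401
gripper_force: 0.0
```

```bash
python3 d.py .4596 .1432 .008 94.3
```

```text
t 2.1 pos [0.4593 0.1458 0.1012] yawy 94.0 tilt -1.0 q [ 0.2  -0.1   1.94  0.    1.31 -1.44] open 0.0401
turn -0.3 shift mm [-0.1 -2.6 93.2]
```

Call:
play_rows(
  deltas=[0, -2.5, 30, 0, 40, 0, 0, 30, 0, 40, 0, 0, 20, 0, 40, 0, 0, 13, 0, 40, 0, 0, 0, 0, 40, 0, 0, 0, 0, 40],
)

```text
t: 2.62
tool_pos: [0.462, 0.1445, 0.0112]
orientation: [-0.111, 3.138, 0.0]
force: [0.4, 0.2, 0.6]
opening: 0.0403
gripper_force: 0.0
```

Call:
play_rows(
  deltas=[0, 0, 0, 0, 0, 0, 0, 0, 0, 0, 0, 0, 0, 0, 0, 0, 0, 0, 0, 0, 0, 0, 0, 0, 0],
  newtons=20,
)

```text
t: 3.03
tool_pos: [0.462, 0.1439, 0.0106]
orientation: [-0.109, 3.138, 0.001]
force: [-1.4, 1.0, 6.7]
opening: 0.0177
gripper_force: 20.0
```

Call:
play_rows(
  deltas=[0, 0, -10, 0, 0, 0, 0, -20, 0, 0, 0, 0, -30, 0, 0, 0, 0, -30, 0, 0, 0, 0, -25, 2, 0, 0, 0, 0, 2, 0, 0, 0, 0, 0, 0],
)

```text
t: 3.62
tool_pos: [0.4625, 0.144, 0.1272]
orientation: [0.003, 3.137, 0.001]
force: [0.1, 0.0, -0.8]
opening: 0.0176
gripper_force: 20.0
```

```bash
python3 d.py .4452 -.300 .06 90
```

```text
t 3.6 pos [0.4625 0.144  0.1272] yawy 89.9 tilt -1.0 q [ 0.2  -0.13  1.92 -0.    1.35 -1.37] open 0.0176
turn -0.1 shift mm [  17.3 -444.    67.2]
```

Call:
play_rows(
  deltas=[1, -20, 0, 0, 0, 1, -30, 0, 0, 0, 1, -32, 0, 0, 0, 1, -32, 0, 0, 0, 1, -32, 0, 0, 0, 1, -32, 0, 0, 0, 1, -32, 0, 0, 0, 1, -32, 0, 0, 0, 1, -32, 0, 0, 0, 1, -32, 0, 0, 0],
)

```text
t: 4.45
tool_pos: [0.4496, -0.1634, 0.1234]
orientation: [0.002, -3.14, -0.002]
force: [0.3, 0.2, -1.6]
opening: 0.0173
gripper_force: 20.0
```

Call:
play_rows(
  deltas=[1, -32, 0, 0, 0, 1, -32, 0, 0, 0, 1, -32, 0, 0, 0, 1, -28, 0, 0, 0, 1, -18, 0, 0, 0, 1, -8, 20, 0, 0, 1, -8, 25, 0, 0, 0, 0, 22, 0, 0, 0, 0, 0, 0, 0, 0, 0, 0, 0, 0],
)

```text
t: 5.28
tool_pos: [0.442, -0.3186, 0.0552]
orientation: [0.0, -3.137, -0.006]
force: [-0.0, -0.3, -1.5]
opening: 0.0174
gripper_force: 20.0
```

```bash
python3 d.py .4452 -.300 .023 90
```

```text
t 5.3 pos [ 0.442  -0.3186  0.0552] yawy 90.0 tilt -1.0 q [-0.72  0.13  1.8   0.    1.22 -2.29] open 0.0174
turn 0.0 shift mm [-3.2 18.6 32.2]
```

Call:
play_rows(
  deltas=[-3, 10, 0, 0, 0, 0, 8.6, 0, 0, 0, 0, 0, 0, 0, 0, 0, 0, 0, 0, 0],
)

```text
t: 5.62
tool_pos: [0.4479, -0.3011, 0.0588]
orientation: [-0.003, 3.14, -0.002]
force: [0.3, -0.0, -2.2]
opening: 0.0173
gripper_force: 20.0
```

```bash
python3 d.py .4452 -.300 .024 90
python3 - <<'E'
from h import *
c=cam("side"); cv2.imwrite("pics/s2.png",cv2.resize(c["pixels"][90:210,190:350],None,fx=4.5,fy=4.5,interpolation=cv2.INTER_CUBIC))
E
```

```text
t 5.6 pos [ 0.4479 -0.3011  0.0588] yawy 90.1 tilt -1.0 q [-0.69  0.1   1.82  0.    1.22 -2.26] open 0.0173
turn 0.1 shift mm [ 2.7  1.1 34.8]
```

View pics/s2.png

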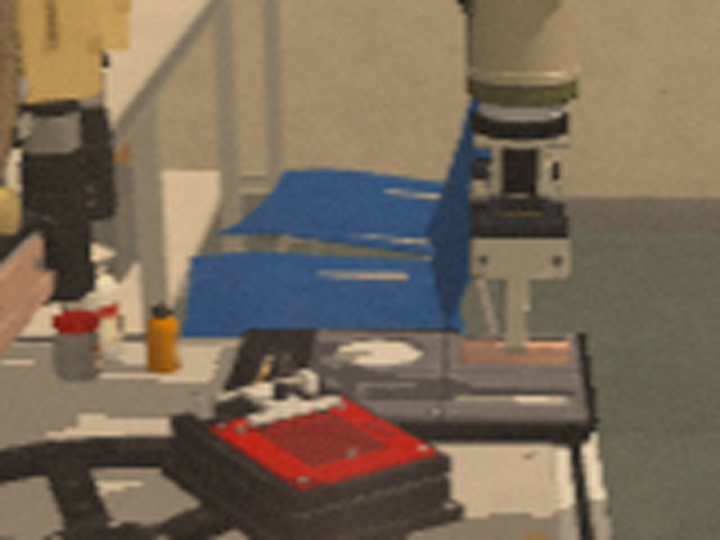

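The bar hangs level in the gripper at (515,352), above the slot whose bright floor shows at (510,400). Lowering it now.

Call:
play_rows(
  deltas=[2.5, 1, 12, 0, 0, 0, 0, 12, 0, 0, 0, 0, 6, 0, 0, 0, 0, 4, 0, 0, 0, 0, 0, 0, 0, 0, 0, 0, 0, 0],
)

```text
t: 6.17
tool_pos: [0.444, -0.3004, 0.0225]
orientation: [-0.001, -3.141, -0.001]
force: [-0.1, -0.4, -1.6]
opening: 0.0176
gripper_force: 20.0
```

```bash
python3 d.py .4452 -.300 .0235 90
```

```text
t 6.2 pos [ 0.444  -0.3004  0.0225] yawy 90.0 tilt -1.0 q [-0.69  0.15  1.84 -0.    1.15 -2.26] open 0.0176
turn -0.0 shift mm [-1.2  0.4 -1. ]
```

Call:
play_rows(
  deltas=[0, 0, 0, 0, 30, 0, 0, 0, 0, 35, 0, 0, 0, 0, 40, 0, 0, -15, 0, 60, 0, 0, -30, 0, 60, 0, 0, -40, 0, 60, 0, 0, -40, 0, 60, 0, 20, 0, 0, 60, 0, 30, 0, 0, 60, 0, 35, 0, 0, 60],
)

```text
t: 7.0
tool_pos: [0.4451, -0.2163, 0.1499]
orientation: [0.004, 3.139, -0.003]
force: [0.8, -0.1, -0.1]
opening: 0.06
gripper_force: 0.0
```

Call:
play_rows(
  deltas=[0, 38, 0, 0, 60, 0, 38, 0, 0, 60, 0, 38, 0, 0, 60, 0, 38, 0, 0, 60, 0, 38, 0, 0, 60, 0, 38, 0, 0, 60, 0, 38, 0, 0, 60, 0, 38, 0, 0, 60, 0, 38, 0, 0, 60, 0, 38, 0, 0, 60],
)

```text
t: 7.83
tool_pos: [0.4444, 0.1663, 0.1489]
orientation: [0.0, 3.14, 0.0]
force: [0.4, 0.3, -0.4]
opening: 0.06
gripper_force: 0.0
```

Call:
play_rows(
  deltas=[0, 30, 0, 0, 60, 0, 30, 0, 0, 60, 0, 10, 0, -6, 60, 0, 0, 0, -6, 60, 0, 0, 0, -6, 60, 0, 0, 0, -5, 60, 0, 0, 0, 0, 60],
)

```text
t: 8.42
tool_pos: [0.4446, 0.2346, 0.1485]
orientation: [-0.633, 3.077, -0.0]
force: [-0.7, 0.3, 0.5]
opening: 0.0599
gripper_force: 0.0
```

```bash
python3 d.py .4534 .236 .013 113.1
python3 - <<'E'
from h import *
c=cam("top"); cv2.imwrite("pics/t3.png",cv2.resize(c["pixels"][150:255,125:425],None,fx=2.6,fy=2.6,interpolation=cv2.INTER_CUBIC))
E
```

```text
t 8.4 pos [0.4446 0.2346 0.1485] yawy 113.3 tilt -1.0 q [ 0.38 -0.09  1.84 -0.    1.39 -1.59] open 0.0599
turn 0.2 shift mm [ -8.7  -2.1 135.5]
```

View pics/t3.png

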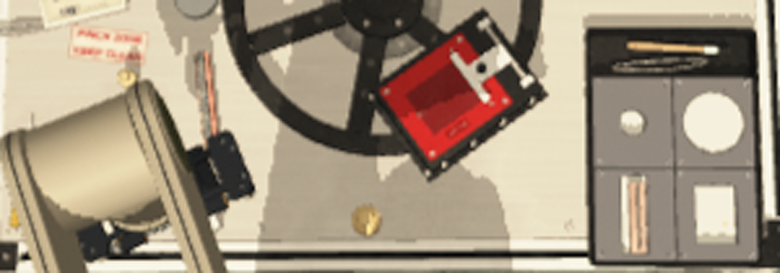

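The bar sits in its slot at t3 (634,213), the jig pocket at (715,213) is free, and the gripper is over the jig block. Grasping it.

Call:
play_rows(
  deltas=[-8.5, -2, 20, 0, 60, 0, 0, 35, 0, 60, 0, 0, 35, 0, 60, 0, 0, 25, 0, 60, 0, 0, 15, 0, 60, 0, 0, 7, 0, 60, 0, 0, 0, 0, 60, 0, 0, 0, 0, 60],
)

```text
t: 9.13
tool_pos: [0.4536, 0.2359, 0.0121]
orientation: [-0.623, 3.079, 0.0]
force: [0.2, 1.1, 0.3]
opening: 0.0602
gripper_force: 0.0
```

Call:
play_rows(
  deltas=[0, 0, 0, 0, 0, 0, 0, 0, 0, 0, 0, 0, 0, 0, 0, 0, 0, 0, 0, 0, 0, 0, 0, 0, 0, 0, 0, 0, 0, 0],
  newtons=25,
)

```text
t: 9.63
tool_pos: [0.4542, 0.2365, 0.0127]
orientation: [-0.626, 3.076, 0.001]
force: [-1.6, 1.3, 6.3]
opening: 0.0398
gripper_force: 24.9
```

```bash
python3 d.py .4534 .236 .013 113.1
```

```text
t 9.6 pos [0.4542 0.2365 0.0127] yawy 113.0 tilt -1.0 q [ 0.38  0.1   1.92  0.    1.12 -1.59] open 0.0398
turn -0.1 shift mm [ 0.9 -0.1 -0.3]
```

Call:
play_rows(
  deltas=[0, 0, -10, 0, 0, 0, 0, -25, 0, 0, 0, 0, -35, 0, 0, 0, 0, -35, 0, 0, 0, 0, -25, 6, 0, 0, 0, 0, 6, 0, 0, 0, 0, 6, 0, 0, 0, 0, 5, 0, 0, -15, 0, 0, 0, 0, -30, 0, 0, 0],
)

```text
t: 10.47
tool_pos: [0.4527, 0.1921, 0.1418]
orientation: [0.003, -3.141, -0.001]
force: [0.6, 0.5, -2.9]
opening: 0.0393
gripper_force: 24.9
```

Call:
play_rows(
  deltas=[0, -35, 0, 0, 0, 0, -35, 0, 0, 0, 0, -35, 0, 0, 0, 0, -35, 0, 0, 0, 0, -35, 0, 0, 0, 0, -35, 0, 0, 0, 0, -35, 0, 0, 0, 0, -35, 0, 0, 0, 0, -35, 0, 0, 0, 0, -35, 0, 0, 0],
)

```text
t: 11.3
tool_pos: [0.4524, -0.1609, 0.1418]
orientation: [-0.001, -3.141, 0.0]
force: [0.6, 0.7, -1.9]
opening: 0.04
gripper_force: 24.9
```

Call:
play_rows(
  deltas=[0, -35, 0, 0, 0, 0, -35, 0, 0, 0, 0, -35, 0, 0, 0, 0, -35, 0, 0, 0, 0, -35, 0, 0, 0, 0, -25, 0, 0, 0, 0, -10, 0, 0, 0, 0, 0, 0, 0, 0, 0, 0, 0, 0, 0],
)

```text
t: 12.05
tool_pos: [0.4526, -0.3686, 0.1412]
orientation: [-0.002, -3.141, -0.002]
force: [-0.0, 0.1, -2.5]
opening: 0.0397
gripper_force: 24.9
```

```bash
python3 d.py .4423 -.400 .022 90
```

```text
t 12.1 pos [ 0.4526 -0.3686  0.1412] yawy 89.9 tilt -1.0 q [-0.77  0.14  1.62  0.    1.38 -2.34] open 0.0397
turn -0.1 shift mm [ 10.3 -31.4 119.2]
```

Call:
play_rows(
  deltas=[5, -16, 20, 0, 0, 5, -15.5, 25, 0, 0, 0, 0, 25, 0, 0, 0, 0, 20, 0, 0, 0, 0, 0, 0, 0, 0, 0, 0, 0, 0],
)

```text
t: 12.55
tool_pos: [0.4425, -0.3982, 0.0504]
orientation: [0.002, -3.139, -0.005]
force: [0.2, -0.6, -1.8]
opening: 0.0398
gripper_force: 24.9
```

```bash
python3 d.py .4423 -.400 .022 90
```

```text
t 12.6 pos [ 0.4425 -0.3982  0.0504] yawy 90.1 tilt -1.0 q [-0.82  0.26  1.66  0.    1.23 -2.39] open 0.0398
turn 0.1 shift mm [ 0.2 -1.8 28.4]
```

Call:
play_rows(
  deltas=[0, -1.5, 10, 0, 0, 0, 0, 10, 0, 0, 0, 0, 5, 0, 0, 0, 0, 2, 0, 0, 0, 0, 0, 0, 0, 0, 0, 0, 0, 0],
)

```text
t: 13.05
tool_pos: [0.4436, -0.4017, 0.0247]
orientation: [-0.0, 3.141, 0.0]
force: [1.4, 2.8, 0.3]
opening: 0.0408
gripper_force: 24.2
```

```bash
python3 d.py .4423 -.400 .022 90
```

```text
t 13.1 pos [ 0.4436 -0.4017  0.0247] yawy 90.0 tilt -1.0 q [-0.82  0.3   1.67  0.    1.18 -2.39] open 0.0408
turn 0.0 shift mm [1.3 1.7 2.7]
```

Call:
play_rows(
  deltas=[0.5, 2, 0, 0, 0, 0, 0, 1.5, 0, 0, 0, 0, 1.5, 0, 0, 0, 0, 0, 0, 0, 0, 0, 0, 0, 0],
)

```text
t: 13.47
tool_pos: [0.4426, -0.4005, 0.0214]
orientation: [0.001, 3.141, -0.001]
force: [1.5, -1.0, -2.5]
opening: 0.0404
gripper_force: 24.2
```

```bash
python3 d.py .4423 -.400 .022 90;python3 - <<'E'
from h import *
c=cam("side"); cv2.imwrite("pics/s3.png",cv2.resize(c["pixels"][130:200,230:350],None,fx=6,fy=6,interpolation=cv2.INTER_CUBIC))
E
```

```text
t 13.5 pos [ 0.4426 -0.4005  0.0214] yawy 90.0 tilt -1.0 q [-0.82  0.3   1.67 -0.    1.17 -2.39] open 0.0404
turn -0.0 shift mm [ 0.3  0.5 -0.6]
```

View pics/s3.png

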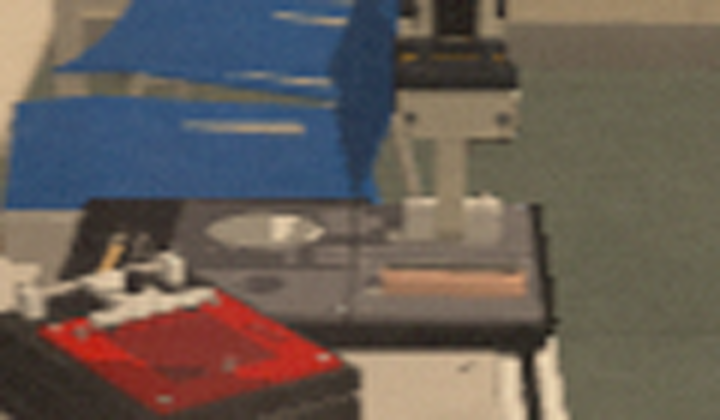

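The bar lies in its slot at s3 (453,282). The jig block is level in its pocket at (450,220), with the TCP height matching the floor. Releasing it and heading for the weight.

Call:
play_rows(
  deltas=[0, 0, 0, 0, 45, 0, 0, 0, 0, 50, 0, 0, 0, 0, 55, 0, 0, -15, 0, 55, 0, 0, -30, 0, 50, 0, 0, -35, 0, 40, 0, 0, -40, 0, 40, 0, 0, -20, 0, 40, 0, 25, 0, 0, 40, 0, 35, 0, 0, 40],
)

```text
t: 14.35
tool_pos: [0.4434, -0.3427, 0.1645]
orientation: [0.005, 3.138, -0.007]
force: [0.8, 0.8, -1.1]
opening: 0.0404
gripper_force: 0.0
```

Call:
play_rows(
  deltas=[0, 35, 0, 0, 40, 0, 35, 0, 0, 40, 0, 35, 0, 0, 40, 0, 35, 0, 0, 40, 0, 35, 0, 0, 40, 0, 35, 0, 0, 40, 0, 35, 0, 0, 40, 0, 35, 0, 0, 40, 0, 35, 0, 0, 40, 0, 35, 0, 0, 40],
)

```text
t: 15.18
tool_pos: [0.4423, 0.0114, 0.1618]
orientation: [0.001, 3.141, -0.0]
force: [0.6, 0.7, -0.4]
opening: 0.0402
gripper_force: 0.0
```

Call:
play_rows(
  deltas=[-15, 35, 0, 0, 40, -20, 35, 0, 0, 40, -20, 35, 0, 0, 40, -20, 35, 0, 0, 40, -20, 35, 0, 0, 40, -20, 35, 0, 0, 40, -20, 35, 0, 0, 40, -20, 30, 0, 0, 40, -15, 20, 0, 0, 40, 0, 0, 0, 0, 40],
)

```text
t: 16.02
tool_pos: [0.6136, 0.3086, 0.16]
orientation: [0.004, -3.141, -0.001]
force: [0.3, -0.3, -0.8]
opening: 0.0399
gripper_force: 0.0
```

```bash
python3 d.py .6173 .3255 .015 90
```

```text
t 16.0 pos [0.6136 0.3086 0.16  ] yawy 90.1 tilt -1.0 q [ 0.39  0.39  1.29  0.    1.46 -1.18] open 0.0399
turn 0.1 shift mm [ -3.7  16.9 145. ]
```

Call:
play_rows(
  deltas=[-2, 8, 20, 0, 40, 0, 0, 30, 0, 40, 0, 0, 30, 0, 40, 0, 0, 10, 0, 40, 0, 0, 0, 0, 40],
)

```text
t: 16.43
tool_pos: [0.6117, 0.311, 0.0672]
orientation: [-0.001, -3.135, 0.005]
force: [0.7, 0.0, -0.4]
opening: 0.0401
gripper_force: 0.0
```

```bash
python3 d.py .6173 .3255 .015 90
```

```text
t 16.4 pos [0.6117 0.311  0.0672] yawy 90.0 tilt -1.0 q [ 0.4   0.47  1.36 -0.    1.32 -1.17] open 0.0401
turn -0.0 shift mm [-5.6 14.5 52.2]
```

Call:
play_rows(
  deltas=[-5.5, 14, 0, 0, 40, 0, 0, 0, 0, 40, 0, 0, 0, 0, 40],
)

```text
t: 16.68
tool_pos: [0.6215, 0.3273, 0.0741]
orientation: [-0.0, 3.138, 0.002]
force: [-0.4, 0.2, -0.6]
opening: 0.04
gripper_force: 0.0
```

```bash
python3 d.py .6173 .3255 .015 90
```

```text
t 16.7 pos [0.6215 0.3273 0.0741] yawy 90.0 tilt -1.0 q [ 0.41  0.5   1.31 -0.    1.33 -1.16] open 0.04
turn 0.0 shift mm [ 4.2 -1.8 59.1]
```

Call:
play_rows(
  deltas=[4, -1.5, 20, 0, 40, 0, 0, 20, 0, 40, 0, 0, 12, 0, 40, 0, 0, 5, 0, 40, 0, 0, 0, 0, 40, 0, 0, 0, 0, 40],
)

```text
t: 17.18
tool_pos: [0.6167, 0.3252, 0.0153]
orientation: [0.0, 3.141, 0.0]
force: [0.5, -0.1, 1.0]
opening: 0.0405
gripper_force: 0.0
```

```bash
python3 d.py .6173 .3255 .015 90
```

```text
t 17.2 pos [0.6167 0.3252 0.0153] yawy 90.0 tilt -1.0 q [ 0.41  0.55  1.36 -0.    1.24 -1.16] open 0.0405
turn -0.0 shift mm [-0.6  0.3  0.3]
```

Closing, lifting, and backing out around the fixture (first -x, then along -y).

Call:
play_rows(
  deltas=[0, 0, 0, 0, 0, 0, 0, 0, 0, 0, 0, 0, 0, 0, 0, 0, 0, 0, 0, 0, 0, 0, 0, 0, 0, 0, 0, 0, 0, 0],
  newtons=20,
)

```text
t: 17.68
tool_pos: [0.6169, 0.3257, 0.0154]
orientation: [0.0, 3.14, 0.001]
force: [0.8, 0.8, 5.3]
opening: 0.0199
gripper_force: 20.0
```

Call:
play_rows(
  deltas=[0, 0, -10, 0, 0, 0, 0, -25, 0, 0, 0, 0, -35, 0, 0, 0, 0, -40, 0, 0, 0, 0, -40, 0, 0, 0, 0, -15, 0, 0, 15, -15, 0, 0, 0, 20, -30, 0, 0, 0, 20, -35, 0, 0, 0, 20, -35, 0, 0, 0],
)

```text
t: 18.52
tool_pos: [0.5396, 0.2093, 0.1793]
orientation: [0.002, -3.141, 0.001]
force: [0.4, -0.6, -1.2]
opening: 0.0203
gripper_force: 20.0
```

Call:
play_rows(
  deltas=[20, -35, 0, 0, 0, 20, -35, 0, 0, 0, 20, -35, 0, 0, 0, 20, -35, 0, 0, 0, 10, -35, 0, 0, 0, 0, -35, 0, 0, 0, 0, -35, 0, 0, 0, 0, -35, 0, 0, 0, 0, -35, 0, 0, 0, 0, -35, 0, 0, 0],
)

```text
t: 19.35
tool_pos: [0.4503, -0.1413, 0.1798]
orientation: [-0.001, -3.142, 0.0]
force: [0.3, 0.1, -1.0]
opening: 0.0205
gripper_force: 20.0
```

```bash
python3 d.py .5568 -.300 .022 90
```

```text
t 19.4 pos [ 0.4503 -0.1413  0.1798] yawy 90.0 tilt -1.0 q [-0.41 -0.2   1.88 -0.    1.46 -1.98] open 0.0205
turn -0.0 shift mm [-106.5 -158.7  157.8]
```

Call:
play_rows(
  deltas=[-10, -20, 0, 0, 0, -20, -30, 0, 0, 0, -20, -30, 0, 0, 0, -20, -30, 0, 0, 0, -20, -25, 0, 0, 0, -15, -15, 20, 0, 0, 0, -8, 30, 0, 0, 0, 0, 30, 0, 0, 0, 0, 20, 0, 0, 0, 0, 0, 0, 0],
)

```text
t: 20.18
tool_pos: [0.5521, -0.2955, 0.0731]
orientation: [-0.001, -3.133, -0.009]
force: [-1.4, 0.3, -2.4]
opening: 0.0205
gripper_force: 20.0
```

Call:
play_rows(
  deltas=[0, 0, 0, 0, 0, 0, 0, 0, 0, 0],
)

```text
t: 20.35
tool_pos: [0.5568, -0.2981, 0.0813]
orientation: [0.0, 3.14, -0.002]
force: [-0.0, 0.5, -1.0]
opening: 0.0203
gripper_force: 20.0
```

```bash
python3 d.py .5568 -.300 .022 90;python3 - <<'E'
from h import *
c=cam("side"); i=c["pixels"]
tp=robot.read_state()["tool_pos"]; print("TCP px",proj(c,tp),"weight bottom exp",proj(c,tp-[0,0,.015]),proj(c,tp+[0.011,0,.01]),proj(c,tp+[-0.011,0,.01]))
cv2.imwrite("pics/s4.png",cv2.resize(i[110:200,230:350],None,fx=6,fy=6,interpolation=cv2.INTER_CUBIC))
E
```

```text
t 20.4 pos [ 0.5568 -0.2981  0.0813] yawy 90.0 tilt -1.0 q [-0.57  0.31  1.54 -0.    1.29 -2.14] open 0.0203
turn -0.0 shift mm [-0.  -1.9 59.3]
TCP px [272.63528233 160.73075866] weight bottom exp [272.66939768 164.74275302] [269.50126789 158.00528949] [275.72500733 158.06686607]
```

View pics/s4.png

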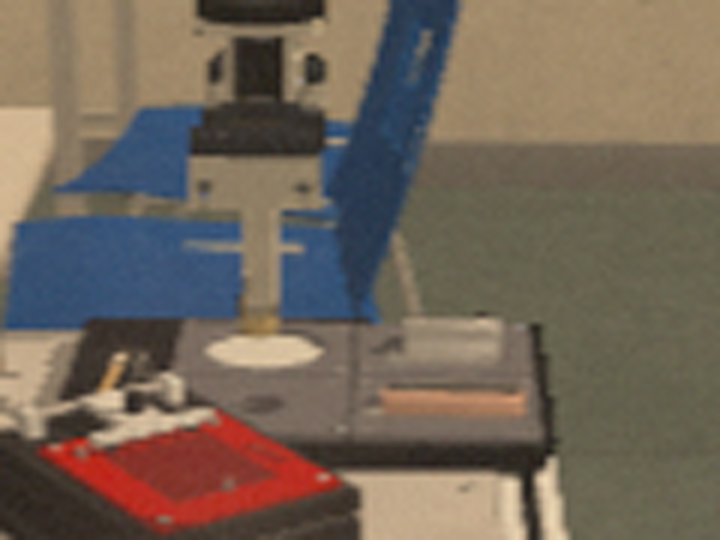

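The weight hangs upright and centred below the finger at s4 (260,322), and its bore is at (265,403). Lowering it.

Call:
play_rows(
  deltas=[0, -1.5, 15, 0, 0, 0, 0, 15, 0, 0, 0, 0, 8, 0, 0, 0, 0, 0, 0, 0, 0, 0, 0, 0, 0],
)

```text
t: 20.82
tool_pos: [0.5564, -0.2993, 0.0424]
orientation: [0.0, 3.141, -0.001]
force: [0.0, -0.3, -2.0]
opening: 0.0205
gripper_force: 20.0
```

```bash
python3 d.py .5568 -.300 .022 90
```

```text
t 20.8 pos [ 0.5564 -0.2993  0.0424] yawy 90.0 tilt -1.0 q [-0.57  0.36  1.56  0.    1.23 -2.15] open 0.0205
turn -0.0 shift mm [-0.4 -0.7 20.4]
```

Call:
play_rows(
  deltas=[0, -0.5, 5, 0, 0, 0, 0, 5, 0, 0, 0, 0, 5, 0, 0, 0, 0, 5, 0, 0, 0, 0, 0, 0, 0, 0, 0, 0, 0, 0],
)

```text
t: 21.32
tool_pos: [0.556, -0.2996, 0.021]
orientation: [-0.0, -3.141, -0.0]
force: [0.1, 0.0, -0.9]
opening: 0.0204
gripper_force: 20.0
```

```bash
python3 d.py .5568 -.300 .022 90
```

```text
t 21.3 pos [ 0.556  -0.2996  0.021 ] yawy 90.0 tilt -1.0 q [-0.58  0.38  1.57 -0.    1.19 -2.15] open 0.0204
turn -0.0 shift mm [-0.8 -0.4 -1. ]
```

Call:
play_rows(
  deltas=[0, 0, 0, 0, 30, 0, 0, 0, 0, 36, 0, 0, 0, 0, 40, 0, 0, -15, 0, 40, 0, 0, -30, 0, 40, 0, 0, -40, 0, 40, 0, 0, -40, 0, 40, 0, 0, -35, 0, 40, 20, 20, 0, 0, 85, 30, 25, 0, 0, 85],
)

```text
t: 22.15
tool_pos: [0.509, -0.2568, 0.1858]
orientation: [0.002, 3.134, -0.007]
force: [-0.1, 0.5, -1.2]
opening: 0.0489
gripper_force: 0.0
```

Call:
play_rows(
  deltas=[30, 25, 0, 0, 85, 20, 35, 0, 0, 85, 10, 38, 0, 0, 85, 0, 38, 0, 0, 85, 0, 38, 0, 0, 85, 0, 38, 0, 0, 85, 0, 38, 0, 0, 85, 0, 38, 0, 0, 85, 0, 38, 0, 0, 85, 0, 38, 0, 0, 85],
)

```text
t: 22.98
tool_pos: [0.446, 0.1111, 0.182]
orientation: [0.001, 3.14, 0.0]
force: [0.3, 0.1, 0.9]
opening: 0.0851
gripper_force: 0.0
```

Call:
play_rows(
  deltas=[0, 38, 0, 0, 85, 0, 38, 0, 0, 85, 0, 38, 0, 0, 85, 0, 38, 0, 0, 85, 0, 38, 0, 0, 85, 0, 30, 0, 0, 85, 0, 20, 0, 0, 85, 0, 5, 0, 0, 85, 0, 0, 0, 0, 85, 0, 0, 0, 0, 85],
)

```text
t: 23.82
tool_pos: [0.4462, 0.3537, 0.1813]
orientation: [0.0, -3.141, 0.001]
force: [0.3, -0.2, 0.2]
opening: 0.0852
gripper_force: 0.0
```

```bash
python3 d.py .4466 .358 .002 90;python3 - <<'E'
from h import *
c=cam("top"); cv2.imwrite("pics/t4.png",cv2.resize(c["pixels"][160:250,345:425],None,fx=6,fy=6,interpolation=cv2.INTER_CUBIC))
E
```

```text
t 23.8 pos [0.4462 0.3537 0.1813] yawy 90.0 tilt -1.0 q [ 0.58  0.07  1.62 -0.    1.45 -0.99] open 0.0852
turn 0.0 shift mm [ -0.4   4.3 179.3]
```

View pics/t4.png

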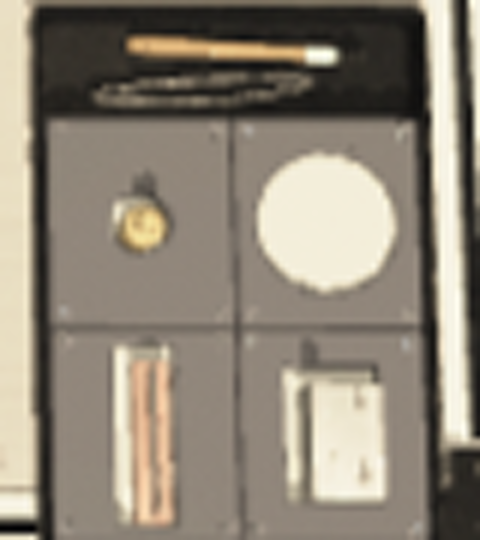

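The weight, bar and jig all sit in their cut-outs: t4 (142,225), (150,435) and (345,435). The reel recess at (327,222) is free. Now the reel.

Call:
play_rows(
  deltas=[0, 4, 25, 0, 85, 0, 0, 40, 0, 85, 0, 0, 40, 0, 85, 0, 0, 30, 0, 85, 0, 0, 15, 0, 85, 0, 0, 0, 0, 85, 0, 0, 0, 0, 85],
)

```text
t: 24.45
tool_pos: [0.446, 0.3567, 0.0311]
orientation: [-0.003, -3.14, 0.002]
force: [0.0, 0.5, 0.7]
opening: 0.0848
gripper_force: 0.0
```

```bash
python3 d.py .4466 .358 .003 90
```

```text
t 24.4 pos [0.446  0.3567 0.0311] yawy 89.9 tilt -1.0 q [ 0.59  0.22  1.74 -0.    1.18 -0.98] open 0.0848
turn -0.1 shift mm [-0.6  1.3 28.1]
```

Call:
play_rows(
  deltas=[0, 1, 15, 0, 85, 0, 0, 8, 0, 85, 0, 0, 4.5, 0, 85, 0, 0, 0, 0, 85, 0, 0, 0, 0, 85],
)

```text
t: 24.87
tool_pos: [0.4466, 0.3594, 0.0047]
orientation: [0.001, 3.141, 0.001]
force: [0.4, 0.3, 1.1]
opening: 0.085
gripper_force: 0.0
```

Call:
play_rows(
  deltas=[0, 0, 0, 0, 50, 0, 0, 0, 0, 50, 0, 0, 0, 0, 50, 0, 0, 0, 0, 50, 0, 0, 0, 0, 50, 0, 0, 0, 0, 50],
  newtons=8,
)

```text
t: 25.37
tool_pos: [0.4465, 0.3594, 0.0043]
orientation: [0.0, 3.141, 0.0]
force: [-0.5, -0.5, 2.9]
opening: 0.0623
gripper_force: 8.0
```

```bash
python3 d.py .4466 .358 .003 90
```

```text
t 25.4 pos [0.4465 0.3594 0.0043] yawy 90.0 tilt -1.0 q [ 0.59  0.27  1.75 -0.    1.13 -0.98] open 0.0623
turn -0.0 shift mm [-0.1 -1.4  1.3]
```

Call:
play_rows(
  deltas=[0, 0, -4, 0, 50, 0, 0, -8, 0, 50, 0, 0, -15, 0, 50, 0, 0, -15, 0, 50, 0, 0, 0, 0, 50],
  newtons=12,
)

```text
t: 25.78
tool_pos: [0.4483, 0.3608, 0.0498]
orientation: [0.0, 3.137, 0.005]
force: [0.5, 0.1, 0.1]
opening: 0.0623
gripper_force: 12.0
```

```bash
python3 d.py .555 -.401 .16 90;python3 - <<'E'
from h import *
c=cam("side"); cv2.imwrite("pics/s5.png",cv2.resize(c["pixels"][190:330,240:400],None,fx=4.2,fy=4.2,interpolation=cv2.INTER_CUBIC))
E
```

```text
t 25.8 pos [0.4483 0.3608 0.0498] yawy 90.0 tilt -1.0 q [ 0.59  0.2   1.73  0.    1.21 -0.98] open 0.0623
turn -0.0 shift mm [-106.7 -761.8 -110.2]
```

View pics/s5.png

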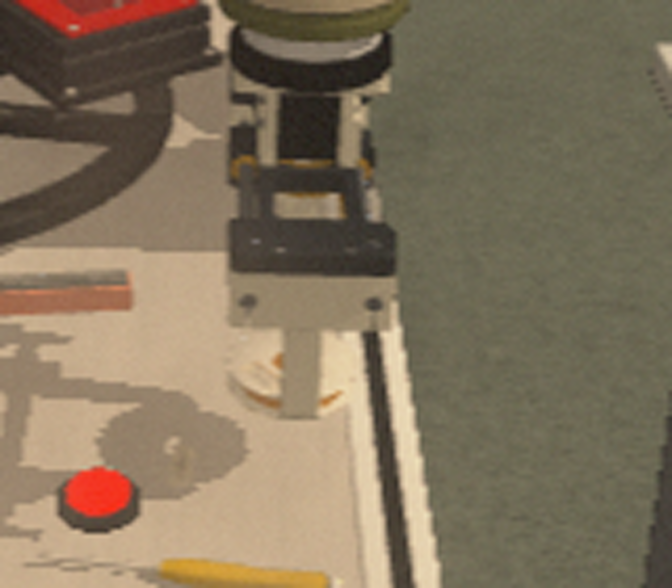

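The reel hangs level at s5 (292,370), with the finger at (302,370). I'll check its x offset in the grip from its left and right edges (228 and 355).

Run:
```python
from h import *
c=cam("side"); p=robot.read_state()["tool_pos"]; print(p)
a=np.linspace(0,2*np.pi,180)
for zz in(.0457,.0577):
  for off in(0,.003,.006):
    q=np.array([proj(c,[p[0]+off+.032*np.cos(k),p[1]+.032*np.sin(k),zz]) for k in a]); print(zz,off,"u",q[:,0].min().round(1),q[:,0].max().round(1),"v",q[:,1].min().round(1),q[:,1].max().round(1))
q=[proj(c,[p[0]+o,p[1]+.032+.009,p[2]+.01])[0].round(1) for o in(.0075,-.0075)]; print("finger",q,"seen",240+282/4.2,240+321/4.2,"reel seen",240+228/4.2,240+355/4.2, "bottom",190+415/4.2)
```

```text
[0.44690742 0.35980276 0.04683061]
0.0457 0 u 294.7 325.3 v 271.5 289.6
0.0457 0.003 u 293.3 323.8 v 271.5 289.6
0.0457 0.006 u 291.8 322.4 v 271.4 289.6
0.0577 0 u 294.8 325.5 v 266.8 284.8
0.0577 0.003 u 293.3 324.1 v 266.8 284.7
0.0577 0.006 u 291.9 322.6 v 266.8 284.7
finger [np.float64(307.1), np.float64(314.6)] seen 307.1428571428571 316.42857142857144 reel seen 294.2857142857143 324.5238095238095 bottom 288.8095238095238
```

Call:
play_rows(
  deltas=[0, 0, -20, 0, 50, 0, 0, -35, 0, 50, 0, 0, -35, 0, 50, 0, 0, -25, 0, 50, 0, -15, 0, 0, 50, 0, -25, 0, 0, 50, 0, -32, 0, 0, 50, 0, -32, 0, 0, 50, 0, -32, 0, 0, 50, 0, -32, 0, 0, 50],
)

```text
t: 26.72
tool_pos: [0.4452, 0.1899, 0.1596]
orientation: [0.001, -3.14, 0.001]
force: [0.7, -1.1, 0.5]
opening: 0.0627
gripper_force: 12.0
```

Call:
play_rows(
  deltas=[0, -32, 0, 0, 50, 0, -32, 0, 0, 50, 0, -32, 0, 0, 50, 0, -32, 0, 0, 50, 0, -32, 0, 0, 50, 0, -32, 0, 0, 50, 0, -32, 0, 0, 50, 0, -32, 0, 0, 50, 0, -32, 0, 0, 50, 0, -32, 0, 0, 50],
)

```text
t: 27.55
tool_pos: [0.4453, -0.13, 0.1598]
orientation: [-0.0, -3.14, -0.001]
force: [1.4, -0.3, -0.2]
opening: 0.0619
gripper_force: 12.0
```

Call:
play_rows(
  deltas=[0, -32, 0, 0, 50, 0, -32, 0, 0, 50, -15, -32, 0, 0, 50, -20, -32, 0, 0, 50, -20, -30, 0, 0, 50, -20, -25, 0, 0, 50, -20, -15, 0, 0, 50, -10, -10, 0, 0, 50, 0, 0, 0, 0, 50, 0, 0, 0, 0, 50],
)

```text
t: 28.38
tool_pos: [0.5504, -0.3364, 0.159]
orientation: [-0.001, -3.139, -0.003]
force: [0.3, 0.2, 0.5]
opening: 0.062
gripper_force: 12.0
```

```bash
python3 d.py .555 -.401 .06 90
```

```text
t 28.4 pos [ 0.5504 -0.3364  0.159 ] yawy 90.0 tilt -1.0 q [-0.63  0.29  1.42  0.    1.44 -2.2 ] open 0.062
turn -0.0 shift mm [ -4.6 -64.6  99. ]
```

The reel is centred within about 1 mm. Moving over the recess.

Call:
play_rows(
  deltas=[-2, -15, 0, 0, 50, -2, -25, 0, 0, 50, 0, -20, 0, 0, 50, 0, -4, 20, 0, 50, 0, 0, 30, 0, 50, 0, 0, 30, 0, 50, 0, 0, 20, 0, 50, 0, 0, 0, 0, 50, 0, 0, 0, 0, 50, 0, 0, 0, 0, 50],
)

```text
t: 29.22
tool_pos: [0.5556, -0.4007, 0.0628]
orientation: [-0.0, 3.14, -0.002]
force: [0.6, -0.3, 0.2]
opening: 0.062
gripper_force: 12.0
```

```bash
python3 d.py .555 -.401 .022 90
```

```text
t 29.2 pos [ 0.5556 -0.4007  0.0628] yawy 90.0 tilt -1.0 q [-0.7   0.47  1.38  0.    1.3  -2.27] open 0.062
turn 0.0 shift mm [ 0.6 -0.3 40.8]
```

Call:
play_rows(
  deltas=[0.5, 0, 15, 0, 50, 0, 0, 13, 0, 50, 0, 0, 7, 0, 50, 0, 0, 4, 0, 50, 0, 0, 0, 0, 50, 0, 0, 0, 0, 50, 0, 0, 0, 0, 50],
)

```text
t: 29.8
tool_pos: [0.5546, -0.4007, 0.0218]
orientation: [-0.0, -3.142, -0.0]
force: [-0.1, 0.9, -1.0]
opening: 0.0623
gripper_force: 12.0
```

```bash
python3 d.py .555 -.401 .022 90
```

```text
t 29.8 pos [ 0.5546 -0.4007  0.0218] yawy 90.0 tilt -1.0 q [-0.7   0.51  1.4   0.    1.23 -2.27] open 0.0623
turn -0.0 shift mm [-0.4 -0.3 -0.2]
```

Release, rise, and move clear so the cameras can see.

Call:
play_rows(
  deltas=[0, 0, 0, 0, 66, 0, 0, 0, 0, 70, 0, 0, 0, 0, 75, 0, 0, 0, 0, 78, 0, 0, -10, 0, 78, 0, 0, -25, 0, 78, 0, 0, -35, 0, 78, 0, 0, -40, 0, 78, 0, 0, -40, 0, 78, 20, 20, 0, 0, 78],
)

```text
t: 30.63
tool_pos: [0.5407, -0.3867, 0.1855]
orientation: [0.001, 3.126, -0.021]
force: [2.2, -1.2, 3.0]
opening: 0.0782
gripper_force: 0.0
```

Call:
play_rows(
  deltas=[25, 30, 0, 0, 78, 25, 35, 0, 0, 78, 20, 38, 0, 0, 78, 10, 38, 0, 0, 78, 0, 38, 0, 0, 78, 0, 38, 0, 0, 78, 0, 38, 0, 0, 78, 0, 30, 0, 0, 78, 0, 10, 0, 0, 78, 0, 0, 0, 0, 78],
)

```text
t: 31.47
tool_pos: [0.4563, -0.0859, 0.173]
orientation: [-0.005, 3.14, -0.0]
force: [-0.6, 0.4, 0.7]
opening: 0.0775
gripper_force: 0.0
```

Run:
```python
from h import *
a=cam("top")["pixels"][165:245,345:425]; b=cam("side")["pixels"][160:210,245:345]
f=lambda i,k:cv2.resize(i,None,fx=k,fy=k,interpolation=cv2.INTER_CUBIC)
A=f(a,4.5);Bm=f(b,4.2); o=np.zeros((360,360+Bm.shape[1],3),np.uint8); o[:,:360]=A; o[:Bm.shape[0],360:]=Bm
cv2.imwrite("pics/fin.png",o); print(robot.read_state()["tool_pos"])
```

```text
[ 0.45634309 -0.08838366  0.17267915]
```

View pics/fin.png

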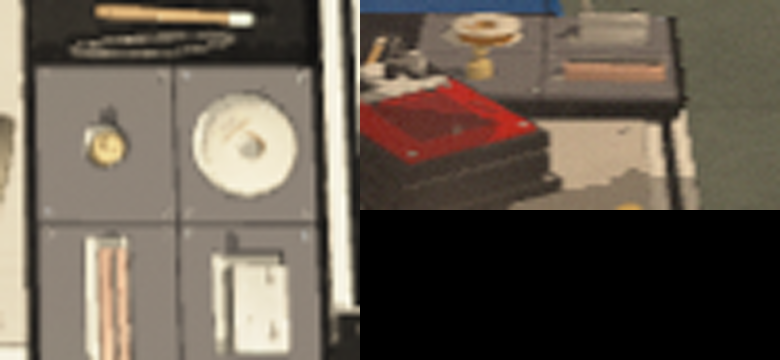

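Final view: the reel's hub hole is at (250,146) in the top half and (488,28) in the side half. All four parts appear seated and level. A numeric check before handing in.

Run:
```python
from h import *
t=cam("top");s=cam("side")
print("reel hub",two(t,(345+250.5/4.5-.4,165+146.5/4.5-.4),s,(245+128.5/4.2-.4,160+28.5/4.2-.4)))
H=cv2.cvtColor(t["pixels"],40); S=cv2.cvtColor(s["pixels"],40)
def cen(H,b,lo,hi):
    m=cv2.inRange(H[b[1]:b[3],b[0]:b[2]],lo,hi); M=cv2.moments(m,True); return (M['m10']/M['m00']+b[0],M['m01']/M['m00']+b[1]),M['m00']
w,n=cen(H,(358,188,380,206),(18,62,150),(30,255,255)); ws,k=cen(S,(266,168,282,182),(14,100,110),(30,255,255))
print("weight",onz(t,*w,.032),n,two(t,w,s,ws))
b,n=cen(H,(358,215,380,248),(3,55,120),(17,255,255)); print("bar",onz(t,*b,.0285),n)
p,n=cen(H,(195,160,215,210),(3,80,120),(16,255,255)); print("long",onz(t,*p,.016),n)
p,n=cen(H,(255,225,280,245),(16,75,100),(30,255,255)); print("stout",onz(t,*p,.035),n)
```

```text
reel hub (array([ 0.55487943, -0.40098939,  0.02444991]), np.float64(0.003758091592704083))
weight [ 0.55547852 -0.29801952  0.032     ] 46.0 (array([ 0.55359968, -0.29665082,  0.03956631]), np.float64(0.0012535923805055628))
bar [ 0.43967759 -0.30017911  0.0285    ] 196.0
long [0.59055705 0.22265733 0.016     ] 109.0
stout [0.43736864 0.02652033 0.035     ] 127.0
```

```bash
python3 -c "
from plant import robot
print(robot.close_job())"
```

```text
the job is handed in; nothing more can be done
None
```

The kit is packed and handed in at about 32 s: by the last camera checks the short bar, jig block, slim weight and reel each sit in their own nest, and the long bar and stout weight are where they started. The hand-in returned no verdict.

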